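# Shut down the fume hood station: heaters off, clear the bench, lamp off

### The arm

A 6-joint arm with a two-finger parallel gripper is mounted at the origin on the work surface. World frame = base frame: x ahead of the robot, y to its left, z up, the work surface at z = 0. Lengths are in mm, angles in rad, forces in N, time in s.
With the tool pointing down it reaches from about 300 to 875 mm from the base axis. Payload 6.4 kg.
Tool frame: the origin (TCP) lies between the finger pads; the fingertips stand 25 mm ahead of it and the grasp point (between the pads) lies 6 mm ahead of it; z points along the fingers, y is the line along which they close (so a half turn about z gives the same grasp; the last joint's range is limited). The gripper opens to 85 mm and grips with 20 to 120 N. Pads are 22 mm wide; open, the fingers measure 114 mm over their backs; the gripper's body (76 mm by 85 mm) begins 54 mm behind the grasp point. The pads swing forward as they close: fully open they stand 13 mm farther back than shut.
Start: joints at [-1.344, 0.181, 1.607, -0, 1.354, -0.206], TCP at [241.18, -521.99, 256.288] pointing down, gripper open.
Joint ranges: [-2.99, 2.99], [-0.89, 2.07], [0.3, 2.58], [-1.14, 4.28], [0, 2.63], [-3.12, 3.12]. Speed limits (rad/s): [2.57, 2.57, 3.01, 3.14, 3.14, 3.14].

### API

Orientations are given as a unit quaternion [w, x, y, z].
In Python, from plant import manip gives the robot as it stands. The module is installed in compiled form; this text tells all that it offers.
- The arm moves only by the shell command python3 -m jog 'ROWS' [OPENING]. ROWS is JSON, a list of rows, each a list of 6 numbers: the shift along the tool's x, y, z in mm, then the turn, a rotation vector about the tool's x, y, z in degrees. In form: [[tx, ty, tz, wx, wy, wz], ...]. A call has 1 to 8 rows; each row is the pose to reach, as a shift and turn from the pose commanded when the call began, along the tool's axes at that moment; what a row does not reach only later rows make up. A row lasts 1/8 s, in which the tool goes at most 62.5 mm and 10.7 degrees, less where a joint would pass 70% of its speed; a pose out of reach is approached as far as the arm can. A call with a gripper value outside its range is refused whole. OPENING is the finger opening in mm, from 0 to 85.4, set as the call begins (- or left out, the last holds). The fingers move at their own pace and stop on an object; the grip force is fixed at half the most. Time passes only in rows, so rows that repeat a pose let the fingers close. It gives the time, the measured TCP pose, the force, the opening and the grip force at its end, in the units of the state.
- manip.get_state(): the state, without advancing time (a new reading comes with each control period).
- manip.read_camera(name): name is "scene" or "top"; returns a dict with "frame" (384x512x3 uint8, blue, green, red), "z_map" (384x512 float32, mm along the optical axis (not along the pixel's ray), 0 where there is no reading), "K" (3x3 intrinsics, pixels), "R" (3x3) and "t" (3): a world point X has camera coordinates R X + t. Camera axes: x right, y down, z forward; pixel columns grow to the right and rows downward; lengths in mm; the calibration is good to about 2 mm. A picture is of the moment at which its call begins.
- manip.job_done(): hands the job in; it is judged then, once.
The state is a dict: "clock": time; "joint_pos": joint angles; "qd": joint speeds; "effort": joint torques, N m; "position": TCP position; "tcp_rot": TCP orientation; "ft_force": force on the tool from outside, world axes, zero at the start; "torque": the same for the moment, N m; "grip_width": opening from 0.0 (shut) to 1.0 (fully open); "grasp_force": force on a finger pad.
Only numpy, scipy, OpenCV 4.12 (cv2) and the standard library are available. Lean on these libraries where they do the work, as an engineer would, in place of code of your own. Each camera call takes 0.05 s, during which the arm holds its last target. There are 200 camera calls.

### The job

Shut the fume hood down for the day: first switch off the three heaters (the flat paddle levers, pulled fully over towards the robot), leaving the ball-ended pump switches next to them just as they are. Then clear the bench: put every square brown jar into the slatted wooden crate and every steel stand clamp into the steel tray, and leave the ring weight and the mortar where they stand. Last of all, when everything is put away, switch off the hood lamp (the lever with the crossbar, likewise fully over towards the robot).

Things in the scene. Friction and masses are not known exactly. Their poses are not given: they have to be found in the camera images.
- bank: Grey switch bank, a box 75 x 290 x 45 mm high fixed to the bench; origin at the centre of its underside, its y axis along the row of switches, its x axis pointing away from the robot. Seven switch modules stand side by side on top, 38 mm apart, in an order that changes; the lever of each swings along the bank's x axis.
- heater1 (a joint): Lever angle in rad of a heater switch with a flat black PADDLE lever (20 mm wide along the row, 6 mm thick; the paddle spans 14 to 48 mm from the pivot). 0 = off, leaning 0.5 rad (29 degrees) from upright towards the robot; 1.0 = on, leaning 0.5 rad away from the robot. No spring: friction holds it where it is left, about 2 to 3 N at the tip moves it. On at the start.
- heater1_pivot (a point): Pivot of that heater lever (heater1), 57 mm above the bench; x axis points away from the robot along the swing, y along the row, z up. It does not move with the lever.
- heater2 (a joint): Lever angle in rad of a heater switch with a flat black PADDLE lever (20 mm wide along the row, 6 mm thick; the paddle spans 14 to 48 mm from the pivot). 0 = off, leaning 0.5 rad (29 degrees) from upright towards the robot; 1.0 = on, leaning 0.5 rad away from the robot. No spring: friction holds it where it is left, about 2 to 3 N at the tip moves it. On at the start.
- heater2_pivot (a point): Pivot of that heater lever (heater2), 57 mm above the bench; x axis points away from the robot along the swing, y along the row, z up. It does not move with the lever.
- heater3 (a joint): Lever angle in rad of a heater switch with a flat black PADDLE lever (20 mm wide along the row, 6 mm thick; the paddle spans 14 to 48 mm from the pivot). 0 = off, leaning 0.5 rad (29 degrees) from upright towards the robot; 1.0 = on, leaning 0.5 rad away from the robot. No spring: friction holds it where it is left, about 2 to 3 N at the tip moves it. On at the start.
- heater3_pivot (a point): Pivot of that heater lever (heater3), 57 mm above the bench; x axis points away from the robot along the swing, y along the row, z up. It does not move with the lever.
- pump1 (a joint): Lever angle in rad of a pump switch with a thin steel stem and a round BALL end (ball 18 mm across, its centre 39 mm from the pivot, 48 mm overall). 0 = off, leaning 0.5 rad (29 degrees) from upright towards the robot; 1.0 = on, leaning 0.5 rad away from the robot. No spring: friction holds it where it is left, about 2 to 3 N at the tip moves it. On at the start.
- pump2 (a joint): Lever angle in rad of a pump switch with a thin steel stem and a round BALL end (ball 18 mm across, its centre 39 mm from the pivot, 48 mm overall). 0 = off, leaning 0.5 rad (29 degrees) from upright towards the robot; 1.0 = on, leaning 0.5 rad away from the robot. No spring: friction holds it where it is left, about 2 to 3 N at the tip moves it. On at the start.
- pump3 (a joint): Lever angle in rad of a pump switch with a thin steel stem and a round BALL end (ball 18 mm across, its centre 39 mm from the pivot, 48 mm overall). 0 = off, leaning 0.5 rad (29 degrees) from upright towards the robot; 1.0 = on, leaning 0.5 rad away from the robot. No spring: friction holds it where it is left, about 2 to 3 N at the tip moves it. Off at the start.
- lamp (a joint): Lever angle in rad of a hood lamp switch with a thin steel stem and a CROSSBAR (T handle, bar 25 mm long along the row, 12 mm thick, its centre 42 mm from the pivot, 48 mm overall). 0 = off, leaning 0.5 rad (29 degrees) from upright towards the robot; 1.0 = on, leaning 0.5 rad away from the robot. No spring: friction holds it where it is left, about 2 to 3 N at the tip moves it. On at the start.
- lamp_pivot (a point): Pivot of that lamp lever (lamp), 57 mm above the bench; x axis points away from the robot along the swing, y along the row, z up. It does not move with the lever.
- jar1_mid (a point): Square brown glass reagent jar with a round black cap, 72 mm tall, 0.1 to 0.25 kg: body 46 x 46 mm and 54 mm high, cap 36 mm across above it. The point is the centre of the square body, 27 mm above the jar's underside; z along the jar towards the cap, x and y square to the body's sides. May be absent.
- jar2_mid (a point): Square brown glass reagent jar with a round black cap, 72 mm tall, 0.1 to 0.25 kg: body 46 x 46 mm and 54 mm high, cap 36 mm across above it. The point is the centre of the square body, 27 mm above the jar's underside; z along the jar towards the cap, x and y square to the body's sides. May be absent.
- jar3_mid (a point): Square brown glass reagent jar with a round black cap, 72 mm tall, 0.1 to 0.25 kg: body 46 x 46 mm and 54 mm high, cap 36 mm across above it. The point is the centre of the square body, 27 mm above the jar's underside; z along the jar towards the cap, x and y square to the body's sides. May be absent.
- clamp1_mid (a point): Steel stand clamp lying on the bench, 100 mm long, 0.1 to 0.25 kg: a block 36 x 24 x 24 mm in the middle, an 11 mm round stem to -x and two flat prongs to +x, all along its x axis. The point is the centre of the block, 12 mm above the underside; z up. Grip the block across y (24 mm). May be absent.
- clamp2_mid (a point): Steel stand clamp lying on the bench, 100 mm long, 0.1 to 0.25 kg: a block 36 x 24 x 24 mm in the middle, an 11 mm round stem to -x and two flat prongs to +x, all along its x axis. The point is the centre of the block, 12 mm above the underside; z up. Grip the block across y (24 mm). May be absent.
- clamp3_mid (a point): Steel stand clamp lying on the bench, 100 mm long, 0.1 to 0.25 kg: a block 36 x 24 x 24 mm in the middle, an 11 mm round stem to -x and two flat prongs to +x, all along its x axis. The point is the centre of the block, 12 mm above the underside; z up. Grip the block across y (24 mm). May be absent.
- crate: Slatted light wooden crate fixed to the bench, 220 (x) x 160 (y) x 55 mm high outside, walls and floor 6 mm, open on top; origin at the centre of its underside. It is on the left or the right.
- tray: Plain steel tray fixed to the bench, 220 (x) x 160 (y) x 35 mm high outside, walls and floor 4 mm, open on top; origin at the centre of its underside. It is on the other side.
- weight: Bystander: heavy dark steel ring weight, 68 mm across, 22 mm high, among the items; origin at the centre of its underside.
- mortar: Bystander: white porcelain mortar bowl, 72 mm across, 45 mm high, among the items; origin at the centre of its underside.

How it is judged (in metres and radians):
On the way, in this order (a step that is already met when the one before it is completed fails the run):
1. all three heater switches are off (value of joint each of heater1, heater2, heater3 below 0.15 rad), for 0.2 s.
2. every jar lies or stands in the crate and every clamp in the tray, let go (x of jar1_mid in the frame of crate between -0.103 and 0.103 m and y of jar1_mid in the frame of crate between -0.073 and 0.073 m and z of each of jar1_mid, jar2_mid, jar3_mid in the frame of crate below 0.07 m and x of jar2_mid in the frame of crate between -0.103 and 0.103 m and y of jar2_mid in the frame of crate between -0.073 and 0.073 m and x of jar3_mid in the frame of crate between -0.103 and 0.103 m and y of jar3_mid in the frame of crate between -0.073 and 0.073 m and x of clamp1_mid in the frame of tray between -0.103 and 0.103 m and y of clamp1_mid in the frame of tray between -0.073 and 0.073 m and z of each of clamp1_mid, clamp2_mid, clamp3_mid in the frame of tray below 0.07 m and x of clamp2_mid in the frame of tray between -0.103 and 0.103 m and y of clamp2_mid in the frame of tray between -0.073 and 0.073 m and x of clamp3_mid in the frame of tray between -0.103 and 0.103 m and y of clamp3_mid in the frame of tray between -0.073 and 0.073 m and contact force between the fingers and jar1 below 0.3 N and contact force between the fingers and jar2 below 0.3 N and contact force between the fingers and jar3 below 0.3 N and contact force between the fingers and clamp1 below 0.3 N and contact force between the fingers and clamp2 below 0.3 N and contact force between the fingers and clamp3 below 0.3 N), for 0.3 s.
3. the hood lamp is switched off (value of joint lamp below 0.15 rad), for 0.2 s.
At the end, for the whole second after the job is handed in: Heater and lamp levers within 0.15 rad of fully off; pump levers within 0.2 rad of their starting end; the centre of every jar inside the crate and of every clamp inside the tray, under 70 mm above its underside, at rest; no bystander moved over 40 mm (all of step 1 and value of joint lamp below 0.15 rad and value of joint each of pump1, pump2 above 0.8 rad and value of joint pump3 below 0.2 rad and x of jar1_mid in the frame of crate between -0.103 and 0.103 m and y of jar1_mid in the frame of crate between -0.073 and 0.073 m and z of each of jar1_mid, jar2_mid, jar3_mid in the frame of crate below 0.07 m and x of jar2_mid in the frame of crate between -0.103 and 0.103 m and y of jar2_mid in the frame of crate between -0.073 and 0.073 m and x of jar3_mid in the frame of crate between -0.103 and 0.103 m and y of jar3_mid in the frame of crate between -0.073 and 0.073 m and x of clamp1_mid in the frame of tray between -0.103 and 0.103 m and y of clamp1_mid in the frame of tray between -0.073 and 0.073 m and z of each of clamp1_mid, clamp2_mid, clamp3_mid in the frame of tray below 0.07 m and x of clamp2_mid in the frame of tray between -0.103 and 0.103 m and y of clamp2_mid in the frame of tray between -0.073 and 0.073 m and x of clamp3_mid in the frame of tray between -0.103 and 0.103 m and y of clamp3_mid in the frame of tray between -0.073 and 0.073 m and linear speed of each of jar1, jar2, jar3, clamp1, clamp2, clamp3 below 0.03 m/s and distance of each of weight, mortar from where it was at the start of the episode below 0.04 m); the robot touches nothing.
It fails at once if a jar or clamp is lifted while a heater is still on (value of joint any of heater1, heater2, heater3 above 0.5 rad and height (world z) of any of jar1_mid, jar2_mid, jar3_mid, clamp1_mid, clamp2_mid, clamp3_mid above 0.06 m).
It fails at once if a pump switch (ball end) is flipped (value of joint any of pump1, pump2 below 0.6 rad or value of joint pump3 above 0.4 rad).
It fails at once if the lamp is switched off before all jars and clamps are put away (value of joint lamp below 0.4 rad and not ((x of jar1_mid in the frame of crate between -0.103 and 0.103 m and y of jar1_mid in the frame of crate between -0.073 and 0.073 m and z of jar1_mid in the frame of crate below 0.07 m) and (x of jar2_mid in the frame of crate between -0.103 and 0.103 m and y of jar2_mid in the frame of crate between -0.073 and 0.073 m and z of jar2_mid in the frame of crate below 0.07 m) and (x of jar3_mid in the frame of crate between -0.103 and 0.103 m and y of jar3_mid in the frame of crate between -0.073 and 0.073 m and z of jar3_mid in the frame of crate below 0.07 m) and (x of clamp1_mid in the frame of tray between -0.103 and 0.103 m and y of clamp1_mid in the frame of tray between -0.073 and 0.073 m and z of clamp1_mid in the frame of tray below 0.07 m) and (x of clamp2_mid in the frame of tray between -0.103 and 0.103 m and y of clamp2_mid in the frame of tray between -0.073 and 0.073 m and z of clamp2_mid in the frame of tray below 0.07 m) and (x of clamp3_mid in the frame of tray between -0.103 and 0.103 m and y of clamp3_mid in the frame of tray between -0.073 and 0.073 m and z of clamp3_mid in the frame of tray below 0.07 m))).
It fails at once if a bystander (ring weight, mortar) is moved more than 40 mm (distance of any of weight, mortar from where it was at the start of the episode above 0.04 m).
Of jar1, jar2, jar3, clamp1, clamp2, clamp3 only 4 to 6 are there at a start; the rules pass over those that are not, and their reading is None.
At some moment in a run one of jar1, jar2, jar3, clamp1, clamp2, clamp3 may be knocked a few centimetres aside while the robot is not near it.
Once in a run the grip may slacken for a moment while it holds something.
It also fails if it takes over 210 s, if anything falls off the work surface, if the arm or the gripper's body presses on something with over 40 N, if the wrist force passes 120 N, or if a joint passes its speed limit or range.

## Working session

There is one attempt and no reset: what is moved stays moved. The work goes in short steps, Python scripts to look and compute and a shell command to move; the robot and the scene stay as the last step left them, time stands still between calls to the robot, and variables do not carry over. Pictures are saved under pics/ and viewed, at most 14 in all, crops included, and the job is handed in when it is done.

```bash
mkdir -p pics; cat > h.py <<'E'
import numpy as np, cv2, sys
from plant import manip
from scipy.spatial.transform import Rotation as Ro
def cam(n):
    c=manip.read_camera(n); return c
def pts(c):
    z=c["z_map"].astype(float);K=c["K"];v,u=np.mgrid[:z.shape[0],:z.shape[1]]
    P=np.stack([(u-K[0,2])/K[0,0]*z,(v-K[1,2])/K[1,1]*z,z],-1)
    W=(P-np.array(c["t"]))@np.array(c["R"]); W[z==0]=np.nan
    return W
def ray(c,u,v,h):
    R=np.array(c["R"]);o=-R.T@c["t"];d=R.T@np.linalg.inv(c["K"])@[u,v,1]
    return o+d*(h-o[2])/d[2]
def go(*p):
    "target world TCP -> tool axes shift"
    s=manip.get_state();q=s["tcp_rot"];R=Ro.from_quat([q[1],q[2],q[3],q[0]])
    return R.inv().apply(np.array(p)-s["position"])
E
python3 - <<'E'
from h import *
for n in ("scene","top"):
    c=cam(n);cv2.imwrite(f"pics/{n}0.png",cv2.resize(c["frame"],(800,600)))
    print(n,c["K"],np.array(c["R"]).round(3),c["t"], (-np.array(c["R"]).T@c["t"]).round())
s=manip.get_state();print(s);q=s["tcp_rot"];print(Ro.from_quat([q[1],q[2],q[3],q[0]]).as_matrix().round(3))
E
```

```text
scene [[367.38718039   0.         258.8350749 ]
 [  0.         367.38718039 194.78809991]
 [  0.           0.           1.        ]] [[-0.333  0.943 -0.018]
 [ 0.693  0.231 -0.683]
 [-0.64  -0.24  -0.73 ]] [ 180.52425108 -361.18587278 1421.95294802] [1220.  254.  795.]
top [[349.91809224   0.         261.16345475]
 [  0.         349.91809224 193.82297639]
 [  0.           0.           1.        ]] [[ 0.019 -1.    -0.013]
 [-0.996 -0.018 -0.092]
 [ 0.092  0.014 -0.996]] [  1.34041063 550.54098013 872.26185448] [468.  -1. 919.]
{'clock': 0.1, 'joint_pos': array([-1.34433978e+00,  1.81473441e-01,  1.60794182e+00, -8.99788542e-06,
        1.35380743e+00, -2.06307998e-01]), 'qd': array([-8.33625943e-04, -8.38258532e-04, -1.24208843e-03,  8.63910307e-05,
        2.40519561e-04,  1.02018394e-03]), 'effort': array([-2.59413109e-04, -4.45872402e+01, -3.52239525e+01, -3.23088807e-04,
        4.15066213e-03,  1.79100357e-05]), 'position': array([ 241.04465219, -521.51168105,  255.45411511]), 'tcp_rot': array([-8.14930379e-04,  9.76680024e-01,  2.14698549e-01, -1.26029843e-05]), 'ft_force': array([-1.0394422 ,  0.09683485,  0.14611545]), 'torque': array([-0.01075027, -0.01031377,  0.05842778]), 'grasp_force': 0.0, 'grip_width': 1.002094757187121}
[[ 0.908  0.419 -0.   ]
 [ 0.419 -0.908  0.002]
 [ 0.    -0.002 -1.   ]]
```

View pics/scene0.png

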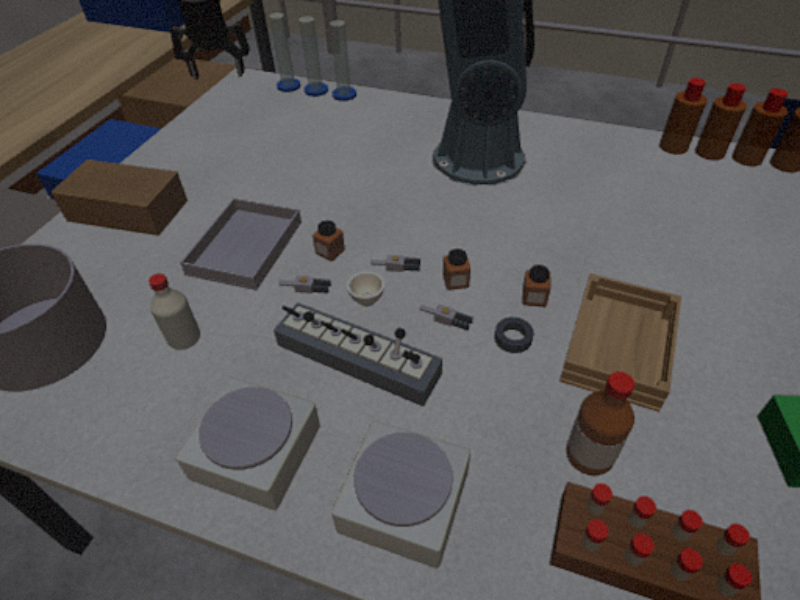

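View pics/top0.png

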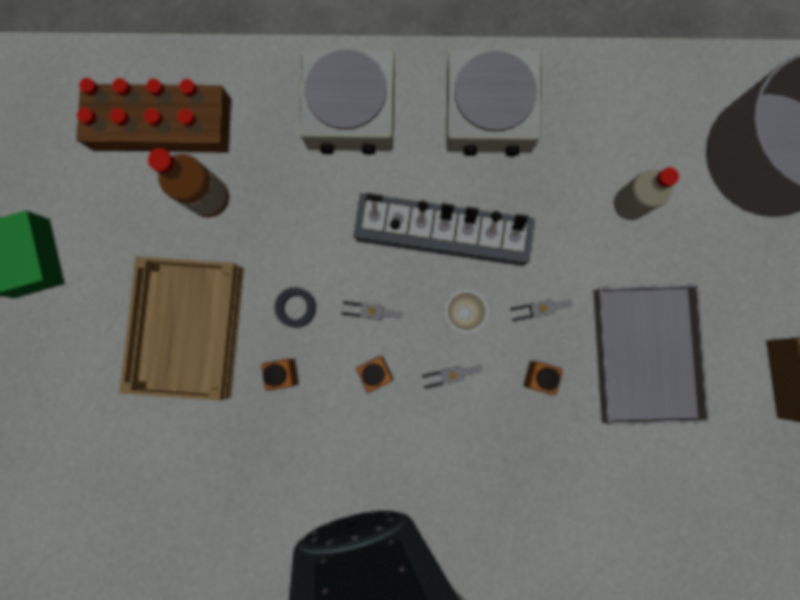

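The scene view shows the tray on the right side of the robot (245,242), the crate on the left (625,340), three jars, three clamps, the ring weight (514,334) and the mortar (365,288). In the top view the bank runs from (360,215) to (530,245). From left to right it looks like lamp, off-pump, ball, paddle, paddle, ball, paddle. Next I'll measure and look at a crop of the bank.

```bash
cat >> h.py <<'E'
def blobs(c,m,amin=15):
    n,l,st,ce=cv2.connectedComponentsWithStats(m.astype(np.uint8))
    return [(l==i,st[i],ce[i]) for i in range(1,n) if st[i,4]>=amin]
E
python3 - <<'E'
from h import *
a=cam("top");b=cam("scene")
A=cv2.resize(a["frame"][118:172,222:346],None,fx=6,fy=6,interpolation=cv2.INTER_CUBIC)
B=cv2.resize(b["frame"][190:258,172:286],None,fx=6,fy=6,interpolation=cv2.INTER_CUBIC)
h=np.zeros((408,1),np.uint8)
cv2.imwrite("pics/bankA.png",cv2.convertScaleAbs(A,alpha=1.5));cv2.imwrite("pics/bankB.png",cv2.convertScaleAbs(B,alpha=1.5))
for n,c in (("top",a),("scene",b)):
    W=pts(c);H=cv2.cvtColor(c["frame"],cv2.COLOR_BGR2HSV)
    print(n)
    ins=(W[...,0]>280)&(W[...,0]<760)&(abs(W[...,1])<520)
    m=ins&(W[...,2]>6)
    for k,st,ce in blobs(c,m,25):
        P=W[k];r=cv2.minAreaRect(P[:,:2].astype(np.float32))
        hs=np.median(H[k],0)
        print(st[4],ce.round(),"xyz",np.nanmedian(P,0).round(),"ztop",np.percentile(P[:,2],[90,97]).round(),"rect",np.round(r[0]),np.round(r[1]),round(r[2]),hs)
E
```

```text
top
1381 [121. 116.] xyz [717. 343. 124.] ztop [189. 191.] rect [726. 353.] [63. 72.] 49 [ 13. 183.  68.]
224 [479. 112.] xyz [ 754. -515.   85.] ztop [134. 141.] rect [ 754. -515.] [17.  6.] 38 [13. 36. 43.]
917 [413. 123.] xyz [ 720. -349.   99.] ztop [150. 152.] rect [ 727. -358.] [59. 52.] 38 [25. 43. 90.]
3649 [284. 146.] xyz [668. -45.  54.] ztop [ 85. 100.] rect [674. -45.] [289.  78.] 82 [96. 11. 82.]
4467 [116. 210.] xyz [503. 389.  11.] ztop [55. 57.] rect [504. 378.] [163. 220.] 87 [ 18. 110. 103.]
398 [189. 196.] xyz [542. 199.  22.] ztop [24. 25.] rect [542. 199.] [66. 67.] 28 [107.  38.  50.]
1589 [420. 228.] xyz [ 467. -420.   25.] ztop [36. 38.] rect [ 476. -383.] [220. 162.] 3 [100.  14.  74.]
608 [298. 198.] xyz [540. -84.  29.] ztop [46. 48.] rect [539. -82.] [68. 68.] 1 [ 25.  33. 123.]
254 [346. 197.] xyz [ 549. -205.   22.] ztop [27. 29.] rect [ 548. -209.] [ 24. 101.] 12 [ 90.  10. 100.]
256 [237. 198.] xyz [536.  73.  22.] ztop [26. 28.] rect [538.  72.] [100.  24.] 84 [ 98.  10. 100.]
28 [421. 203.] xyz [ 534. -405.    7.] ztop [8. 9.] rect [ 534. -404.] [16.
[... 1663 characters left out ...]
yz [527. -82.  36.] ztop [47. 49.] rect [539. -79.] [70. 69.] 77 [ 21.  32. 117.]
964 [110. 200.] xyz [ 741. -345.   86.] ztop [141. 152.] rect [ 675. -416.] [222.  59.] 47 [20. 30. 75.]
5723 [396. 228.] xyz [532. 372.  26.] ztop [137. 190.] rect [576. 378.] [161. 371.] 87 [ 15. 100.  97.]
252 [196. 181.] xyz [ 550. -196.   19.] ztop [26. 28.] rect [ 546. -207.] [ 29. 100.] 11 [115.  25.  68.]
3395 [230. 225.] xyz [694. -24.  48.] ztop [ 66. 100.] rect [646. -38.] [290. 135.] 82 [90. 21. 72.]
273 [287. 202.] xyz [540.  85.  20.] ztop [27. 28.] rect [539.  75.] [100.  27.] 86 [116.  26.  69.]
392 [328. 214.] xyz [551. 204.  23.] ztop [25. 26.] rect [543. 203.] [67. 67.] 11 [113.5  36.   49. ]
```

View pics/bankA.png

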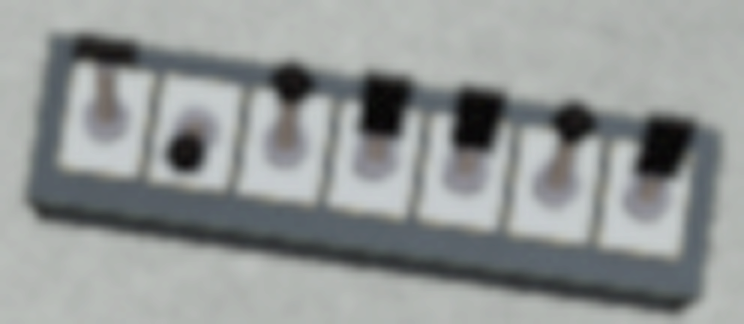

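View pics/bankB.png

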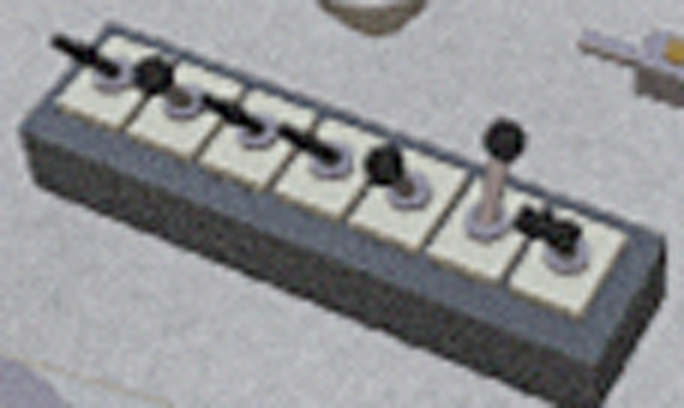

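Top crop, left (+y) to right: crossbar lamp (105,50), off ball (185,152), ball (292,82), paddle (385,105), paddle (478,118), ball (575,120), paddle (665,145). The scene crop shows the same order. Next I'll get precise positions for the lever tips and the bank frame.

```bash
cat >> h.py <<'E'
def levers(show=True):
    for n in ("top","scene"):
        c=cam(n);W=pts(c)
        d=W[...,:2]-B0; X=d@F;Y=d@U;Z=W[...,2]
        for k in range(3,-4,-1):
            m=(abs(Y-38*k)<14)&(Z>85)&(Z<112)&(abs(X)<60)
            P=np.stack([X[m],Y[m],Z[m]],1)
            if len(P): print(n,k,len(P),"mean",P.mean(0).round(),"X",P[:,0].min().round(),P[:,0].max().round(),"zmax",P[:,2].max().round())
            else: print(n,k,"none")
a=np.radians(82.);U=np.array([np.cos(a),np.sin(a)]);F=np.array([U[1],-U[0]]);B0=np.array([672,-45.])
E
python3 - <<'E'
from h import *
c=cam("top");W=pts(c);H=cv2.cvtColor(c["frame"],cv2.COLOR_BGR2HSV)
d=W[...,:2]-B0;X=d@F;Y=d@U
m=(abs(X)<60)&(abs(Y)<165)&(W[...,2]>38)&(W[...,2]<60)
r=cv2.minAreaRect(W[m][:,:2].astype(np.float32));print("bank",r)
w=m&(H[...,2]>120)&(H[...,1]<60);r=cv2.minAreaRect(W[w][:,:2].astype(np.float32));print("plates",r,np.median(W[w][:,2]))
levers()
c=cam("scene");W=pts(c);m=(W[...,2]>40)&(W[...,2]<60)&(abs((W[...,:2]-B0)@F)<60)&(abs((W[...,:2]-B0)@U)<165);print(cv2.minAreaRect(W[m][:,:2].astype(np.float32)))
E
```

```text
bank ((674.7085571289062, -45.052642822265625), (290.512939453125, 75.71897888183594), 82.23523712158203)
plates ((674.0992431640625, -43.63328552246094), (257.4150085449219, 42.302284240722656), 82.35250091552734) 55.76097513809866
top 3 64 mean [ 18. 115.  98.] X 9.0 26.0 zmax 105.0
top 2 43 mean [-17.  76.  98.] X -24.0 -9.0 zmax 102.0
top 1 43 mean [18. 39. 98.] X 11.0 26.0 zmax 104.0
top 0 61 mean [20.  1. 94.] X 13.0 28.0 zmax 103.0
top -1 56 mean [ 21. -37.  95.] X 14.0 28.0 zmax 103.0
top -2 49 mean [ 19. -74.  98.] X 12.0 29.0 zmax 105.0
top -3 53 mean [  21. -112.   95.] X 14.0 29.0 zmax 103.0
scene 3 47 mean [ 21. 117. 101.] X 14.0 25.0 zmax 106.0
scene 2 43 mean [-14.  81.  97.] X -21.0 -8.0 zmax 104.0
scene 1 40 mean [21. 44. 99.] X 12.0 27.0 zmax 105.0
scene 0 27 mean [23.  6. 98.] X 16.0 26.0 zmax 103.0
scene -1 27 mean [ 23. -32.  98.] X 18.0 27.0 zmax 104.0
scene -2 41 mean [ 21. -70.  98.] X 13.0 28.0 zmax 104.0
scene -3 24 mean [  23. -108.   98.] X 16.0 26.0 zmax 104.0
((674.7275390625, -40.98944091796875), (290.518798828125, 77.66719818115234), 82.12824249267578)
```

```bash
sed -i 's/^a=np.radians(82.).*/a=np.radians(82.2);U=np.array([np.cos(a),np.sin(a)]);F=np.array([U[1],-U[0]]);B0=np.array([674.5,-43.])\ndef bk(X,Y,z):\n    p=B0+F*X+U*Y; return (p[0],p[1],z)/' h.py
python3 - <<'E'
from h import *
print(bk(55,-114,190),go(*bk(55,-114,190)))
E
```

```text
(np.float64(713.5195559684187), np.float64(-163.40961029763133), 190) [ 579.17555564 -127.32303065   66.21143626]
```

```bash
python3 -m jog '[[72,-16,8,0,0,-7],[145,-32,17,0,0,-14],[217,-48,25,0,0,-21],[290,-64,33,0,0,-28],[340,-76,40,0,0,-36],[390,-88,46,0,0,-43],[440,-98,52,0,0,-50],[490,-108,56,0,0,-57.4]]' 0
python3 -c "
from h import *
s=manip.get_state();print(s['joint_pos'].round(2));q=s['tcp_rot'];print(Ro.from_quat([q[1],q[2],q[3],q[0]]).as_matrix().round(3));print(go(*bk(55,-114,190)))"
```

```text
clock: 1.4
position: [638.2, -219.9, 200.4]
tcp_rot: [0.0, 0.752, 0.659, -0.0]
ft_force: [0.2, -1.8, 0.6]
grip_width: 0.004
grasp_force: 0.0
[-0.51  0.45  1.38 -0.    1.31 -0.38]
[[ 0.132  0.991 -0.   ]
 [ 0.991 -0.132 -0.   ]
 [-0.    -0.    -1.   ]]
[65.89725368 67.25086774 10.40276678]
```

```bash
python3 -m jog '[[33,33,5,0,0,0],[66,67,10,0,0,0],[66,67,10,0,0,0],[66,67,40,0,0,0],[66,67,70,0,0,0],[66,67,95,0,0,0],[66,67,95,0,0,0]]' 0
python3 -c "
from h import *
print(go(*bk(55,-114,105)))"
```

```text
clock: 2.28
position: [709.8, -165.1, 102.9]
tcp_rot: [-0.002, 0.754, 0.657, -0.001]
ft_force: [-0.5, 0.9, 0.1]
grip_width: -0.002
grasp_force: 0.0
[ 2.14640164  3.43811774 -2.15679717]
```

```bash
python3 -m jog '[[2,-10,-2,0,0,0],[2,-20,-2,0,0,0],[2,-30,-2,0,0,0],[2,-38,-2,0,0,0],[2,-44,-2,0,0,0],[2,-46,-2,0,0,0],[2,-46,-2,0,0,0]]' 0
python3 -c "
from h import *
print(go(*bk(5,-114,105)));levers()"
```

```text
clock: 3.15
position: [666.3, -156.8, 107.4]
tcp_rot: [-0.0, 0.754, 0.657, -0.0]
ft_force: [1.5, -0.2, 1.1]
grip_width: -0.001
grasp_force: 0.7
[-0.19060115 -2.3479809   2.36746162]
top 3 64 mean [ 16. 113.  98.] X 8.0 24.0 zmax 104.0
top 2 43 mean [-19.  74.  98.] X -26.0 -11.0 zmax 102.0
top 1 46 mean [15. 36. 98.] X 7.0 24.0 zmax 103.0
top 0 57 mean [18. -2. 95.] X 11.0 25.0 zmax 103.0
top -1 55 mean [ 18. -39.  95.] X 13.0 26.0 zmax 103.0
top -2 none
top -3 none
scene 3 55 mean [ 19. 116. 101.] X 12.0 24.0 zmax 105.0
scene 2 44 mean [-15.  79.  96.] X -24.0 -9.0 zmax 104.0
scene 1 40 mean [19. 41. 99.] X 10.0 24.0 zmax 104.0
scene 0 27 mean [20.  4. 97.] X 14.0 25.0 zmax 103.0
scene -1 27 mean [ 21. -35.  97.] X 16.0 24.0 zmax 102.0
scene -2 41 mean [ 19. -72.  98.] X 11.0 25.0 zmax 105.0
scene -3 80 mean [   7. -107.  100.] X -13.0 21.0 zmax 112.0
```

```bash
python3 -m jog '[[0,-3,2,0,0,0],[0,-5,2,0,0,0],[0,-5,2,0,0,0]]' 0;python3 -m jog '[[0,-3,0,0,0,0],[0,-3,0,0,0,0]]' 0
```

```text
clock: 3.62
position: [661.5, -156.0, 105.2]
tcp_rot: [-0.0, 0.754, 0.657, -0.0]
ft_force: [2.1, -0.4, -0.8]
grip_width: -0.001
grasp_force: 0.8
clock: 3.88
position: [658.5, -155.6, 105.6]
tcp_rot: [-0.0, 0.754, 0.657, -0.0]
ft_force: [2.7, 0.2, -0.8]
grip_width: 0.001
grasp_force: 0.7
```

```bash
python3 -m jog '[[0,-3,0,0,0,0],[0,-3,0,0,0,0]]' 0;python3 -m jog '[[0,-2,0,0,0,0],[0,-2,0,0,0,0]]' 0;python3 -m jog '[[0,-2,0,0,0,0],[0,-2,0,0,0,0]]' 0
```

```text
clock: 4.12
position: [657.3, -155.6, 106.5]
tcp_rot: [0.002, 0.754, 0.657, 0.001]
ft_force: [7.0, -0.5, -2.2]
grip_width: 0.0
grasp_force: 2.8
clock: 4.38
position: [656.6, -155.6, 107.3]
tcp_rot: [0.003, 0.754, 0.657, 0.002]
ft_force: [11.2, -0.3, -1.9]
grip_width: -0.001
grasp_force: 4.4
clock: 4.62
position: [655.9, -155.7, 107.9]
tcp_rot: [0.004, 0.754, 0.657, 0.003]
ft_force: [14.5, -1.3, -2.4]
grip_width: 0.001
grasp_force: 5.9
```

Contact with the stop is at X≈-2 in bank coordinates. Next is heater B (k=-1).

```bash
python3 -m jog '[[0,14,0,0,0,0],[0,20,-30,0,0,0],[0,20,-65,0,0,0],[38,40,-65,0,0,0],[76,61,-65,0,0,0],[76,61,-65,0,0,0],[76,61,-30,0,0,0],[76,61,0,0,0,0]]' 0
python3 -c "
from h import *
print(go(*bk(52,-38,105)));levers()"
```

```text
clock: 5.62
position: [721.5, -88.2, 104.5]
tcp_rot: [-0.001, 0.754, 0.657, -0.001]
ft_force: [-0.0, 0.1, -0.2]
grip_width: -0.003
grasp_force: 0.0
[ 0.40801845 -0.73855616 -0.46899884]
top 3 60 mean [ 16. 113.  99.] X 9.0 24.0 zmax 105.0
top 2 31 mean [-19.  76.  99.] X -26.0 -12.0 zmax 103.0
top 1 none
top 0 none
top -1 none
top -2 none
top -3 none
scene 3 55 mean [ 19. 116. 100.] X 10.0 24.0 zmax 106.0
scene 2 44 mean [-16.  79.  96.] X -25.0 -10.0 zmax 102.0
scene 1 40 mean [19. 41. 99.] X 9.0 24.0 zmax 104.0
scene 0 26 mean [21.  4. 98.] X 13.0 25.0 zmax 103.0
scene -1 64 mean [ 42. -29.  97.] X 15.0 60.0 zmax 112.0
scene -2 none
scene -3 none
```

```bash
python3 -m jog '[[0,-11,0,0,0,0],[0,-22,0,0,0,0],[0,-33,0,0,0,0],[0,-43,0,0,0,0],[0,-51,0,0,0,0],[0,-56,0,0,0,0],[0,-58,0,0,0,0],[0,-58,0,0,0,0]]' 0
```

```text
clock: 6.72
position: [667.2, -80.2, 106.5]
tcp_rot: [0.002, 0.754, 0.657, 0.002]
ft_force: [9.8, -1.3, -1.0]
grip_width: 0.001
grasp_force: 4.0
```

```bash
python3 -m jog '[[0,14,0,0,0,0],[0,20,-30,0,0,0],[0,20,-65,0,0,0],[19,40,-65,0,0,0],[38,58,-65,0,0,0],[38,58,-65,0,0,0],[38,58,-30,0,0,0],[38,58,0,0,0,0]]' 0
python3 -c "
from h import *
print(go(*bk(52,0,105)))"
```

```text
clock: 7.72
position: [726.2, -50.4, 104.0]
tcp_rot: [-0.001, 0.754, 0.657, -0.001]
ft_force: [-0.4, -0.2, 0.5]
grip_width: 0.004
grasp_force: 0.0
[ 0.3020611  -0.26287166 -1.0175185 ]
```

Next pull, then retreat up high towards jar2 (near 436,62), keeping the camera view clear.

```bash
python3 -m jog '[[0,-11,0,0,0,0],[0,-22,0,0,0,0],[0,-33,0,0,0,0],[0,-43,0,0,0,0],[0,-51,0,0,0,0],[0,-56,0,0,0,0],[0,-58,0,0,0,0],[0,-58,0,0,0,0]]' 0
```

```text
clock: 8.72
position: [672.3, -42.6, 106.6]
tcp_rot: [0.002, 0.754, 0.657, 0.002]
ft_force: [8.4, -1.8, -0.0]
grip_width: -0.001
grasp_force: 3.6
```

```bash
python3 -m jog '[[0,14,0,0,0,0],[0,20,-40,0,0,0],[0,0,-100,0,0,0],[0,-60,-140,0,0,0],[0,-120,-140,0,0,0],[60,-180,-140,0,0,0],[120,-240,-140,0,0,0],[180,-280,-140,0,0,0]]' 85
python3 - <<'E'
from h import *
levers()
s=manip.get_state();print(s["position"],s["joint_pos"])
c=cam("scene");cv2.imwrite("pics/s1.png",cv2.resize(c["frame"],(800,600)))
E
```

```text
clock: 9.72
position: [444.5, 125.2, 245.1]
tcp_rot: [-0.001, 0.754, 0.657, -0.001]
ft_force: [0.8, 1.7, 1.1]
grip_width: 0.996
grasp_force: 0.0
top 3 61 mean [ 16. 113.  99.] X 8.0 23.0 zmax 104.0
top 2 43 mean [-19.  74.  98.] X -27.0 -11.0 zmax 105.0
top 1 45 mean [15. 36. 98.] X 9.0 23.0 zmax 103.0
top 0 36 mean [-19.  -2.  97.] X -24.0 -11.0 zmax 103.0
top -1 35 mean [-18. -39.  97.] X -24.0 -11.0 zmax 102.0
top -2 50 mean [ 16. -77.  98.] X 9.0 26.0 zmax 103.0
top -3 34 mean [ -19. -115.   97.] X -24.0 -12.0 zmax 102.0
scene 3 53 mean [ 19. 116. 100.] X 12.0 23.0 zmax 105.0
scene 2 44 mean [-15.  79.  97.] X -24.0 -9.0 zmax 104.0
scene 1 40 mean [19. 41. 99.] X 10.0 25.0 zmax 104.0
scene 0 54 mean [-18.   2.  95.] X -24.0 -12.0 zmax 105.0
scene -1 55 mean [-17. -36.  94.] X -24.0 -10.0 zmax 103.0
scene -2 41 mean [ 19. -72.  99.] X 11.0 26.0 zmax 106.0
scene -3 53 mean [ -17. -112.   94.] X -25.0 -11.0 zmax 103.0
[442.8133912  128.24501026 244.86686455] [ 2.23225683e-02 -6.83078073e-02  1.89263160e+00  1.85804838e-03
  1.32112571e+00  1.52483031e-01]
```

View pics/s1.png

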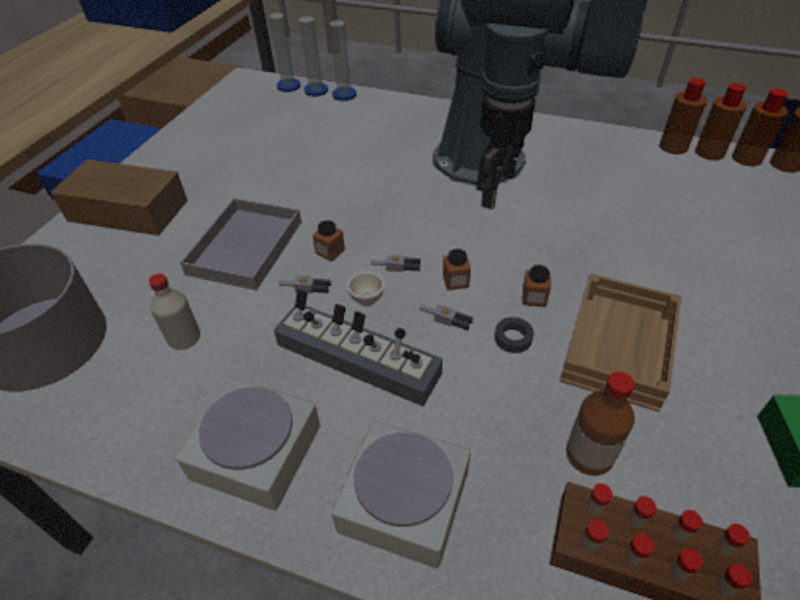

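All three paddles now lean towards the robot: in bank coordinates their X is about -18, and in the view they stand at (300,300), (339,315) and (358,322). The balls and the crossbar are unchanged. Jars and clamps haven't moved.

Next is the left jar at (433,218).

```bash
cat >> h.py <<'E'
def look():
    for n in ("top","scene"):
        c=cam(n);W=pts(c);H=cv2.cvtColor(c["frame"],cv2.COLOR_BGR2HSV)
        m=(W[...,0]>360)&(W[...,0]<620)&(abs(W[...,1])<520)&(W[...,2]>10)&(W[...,2]<80)
        for k,st,ce in blobs(c,m,25):
            P=W[k]
            if np.ptp(P[:,1])>140: continue
            r=cv2.minAreaRect(P[:,:2].astype(np.float32));t=P[P[:,2]>np.percentile(P[:,2],97)-4]
            print(n,st[4],"rect",np.round(r[0]),np.round(r[1]),round(r[2]),"top",((t.min(0)+t.max(0))/2).round())
E
python3 - <<'E'
from h import *
look()
print(go(433,218,130))
E
```

```text
top 274 rect [549. 203.] [52. 67.] 30 top [546. 199.  24.]
top 559 rect [539. -82.] [68. 68.] 0 top [539. -82.  46.]
top 253 rect [ 548. -209.] [ 24. 100.] 12 top [ 549. -209.   28.]
top 250 rect [538.  72.] [100.  24.] 84 top [537.  77.  27.]
top 360 rect [436.  63.] [46. 46.] 27 top [436.  63.  74.]
top 410 rect [ 435. -206.] [46. 46.] 75 top [ 434. -206.   74.]
top 253 rect [436. -63.] [24. 99.] 14 top [434. -55.  28.]
scene 375 rect [ 436. -203.] [48. 48.] 77 top [ 435. -202.   74.]
scene 381 rect [436.  67.] [48. 46.] 26 top [434.  68.  74.]
scene 215 rect [435. -58.] [28. 98.] 14 top [436. -61.  28.]
scene 401 rect [433. 220.] [46. 46.] 13 top [431. 219.  75.]
scene 402 rect [538. -79.] [69. 70.] 71 top [538. -79.  47.]
scene 227 rect [ 547. -205.] [ 28. 100.] 11 top [ 549. -206.   28.]
scene 252 rect [538.  76.] [99. 28.] 82 top [538.  76.  29.]
scene 353 rect [544. 203.] [67. 66.] 17 top [543. 203.  25.]
[ 91.23570765 -26.29938868 115.46996928]
```

```bash
python3 -m jog '[[13,-4,15,0,0,10],[26,-7,30,0,0,20],[39,-11,45,0,0,30],[52,-15,60,0,0,40],[65,-19,80,0,0,50],[80,-23,100,0,0,60],[91,-26,115,0,0,70],[91,-26,115,0,0,70.5]]' 85
python3 -c "
from h import *
s=manip.get_state();q=s['tcp_rot'];print(Ro.from_quat([q[1],q[2],q[3],q[0]]).as_matrix().round(3),s['position']);print(go(433,218,35))"
```

```text
clock: 10.98
position: [433.4, 216.8, 129.1]
tcp_rot: [0.0, 0.995, 0.102, -0.002]
ft_force: [0.5, -0.1, -0.8]
grip_width: 0.998
grasp_force: 0.0
[[ 0.979  0.203 -0.004]
 [ 0.203 -0.979 -0.001]
 [-0.004  0.    -1.   ]] [433.42262301 216.78814517 129.13890939]
[ 0.18828034 -1.29828129 94.13851752]
```

Descend and grip in one step, then lift.

```bash
python3 -m jog '[[0,-1,30,0,0,0],[0,-1,60,0,0,0],[0,-1,85,0,0,0],[0,-1,94,0,0,0],[0,-1,94,0,0,0]]' 85; python3 -m jog '[[0,0,0,0,0,0],[0,0,0,0,0,0],[0,0,0,0,0,0],[0,0,0,0,0,0],[0,0,-20,0,0,0],[0,0,-60,0,0,0],[0,0,-100,0,0,0],[0,0,-100,0,0,0]]' 30
python3 -c "
from h import *
print(go(438,382,150),go(438,382,50))"
```

```text
clock: 11.6
position: [434.0, 218.2, 36.8]
tcp_rot: [0.0, 0.995, 0.102, -0.0]
ft_force: [0.3, 0.4, -0.4]
grip_width: 0.998
grasp_force: 0.0
clock: 12.6
position: [435.7, 219.4, 139.8]
tcp_rot: [-0.0, 0.995, 0.102, 0.003]
ft_force: [0.6, 0.3, -2.6]
grip_width: 0.527
grasp_force: 62.0
[  35.39182405 -158.71118419   -9.9899321 ] [  34.71930551 -158.70002329   90.00780585]
```

```bash
python3 -m jog '[[9,-40,0,0,0,5],[18,-80,0,0,0,10],[27,-120,0,0,0,15],[35,-158,0,0,0,15],[35,-158,0,0,0,15],[35,-158,45,0,0,15],[35,-158,80,0,0,15],[35,-158,80,0,0,15]]'
python3 -c "
from h import *
print(go(438,382,44))"
```

```text
clock: 13.6
position: [432.4, 377.9, 52.4]
tcp_rot: [0.003, 1.0, -0.029, -0.004]
ft_force: [-1.2, 0.5, -1.9]
grip_width: 0.531
grasp_force: 62.5
[ 5.37847545 -4.41121553  8.37913684]
```

```bash
python3 -m jog '[[3,-4,5,0,0,0],[3,-4,8,0,0,0],[3,-4,8,0,0,0]]'; python3 -m jog '[[0,0,0,0,0,0],[0,0,0,0,0,0],[0,0,0,0,0,0],[0,0,-20,0,0,0],[0,0,-60,0,0,0],[0,0,-110,0,0,0],[0,0,-110,0,0,0]]' 68
python3 -c "
from h import *
look();s=manip.get_state();print(s['joint_pos']);print(go(436.5,65,130))"
```

```text
clock: 13.98
position: [439.5, 384.7, 49.6]
tcp_rot: [-0.0, 1.0, -0.029, 0.001]
ft_force: [-0.2, -0.2, -2.0]
grip_width: 0.529
grasp_force: 64.5
clock: 14.85
position: [442.1, 386.4, 165.4]
tcp_rot: [-0.003, 1.0, -0.029, 0.005]
ft_force: [0.1, -0.7, -1.2]
grip_width: 0.795
grasp_force: 0.0
top 385 rect [542. 199.] [66. 66.] 26 top [543. 199.  24.]
top 558 rect [539. -82.] [68. 68.] 1 top [539. -82.  47.]
top 250 rect [ 548. -209.] [ 24. 100.] 12 top [ 546. -209.   28.]
top 249 rect [538.  72.] [100.  24.] 84 top [537.  72.  28.]
top 359 rect [438. 380.] [45. 49.] 87 top [438. 378.  78.]
top 361 rect [436.  63.] [46. 46.] 27 top [436.  63.  73.]
top 410 rect [ 435. -206.] [46. 46.] 75 top [ 434. -206.   74.]
top 252 rect [436. -63.] [24. 98.] 14 top [434. -59.  28.]
scene 373 rect [ 436. -202.] [48. 48.] 75 top [ 433. -205.   74.]
scene 384 rect [439.  68.] [46. 46.] 27 top [436.  67.  74.]
scene 213 rect [435. -59.] [29. 98.] 15 top [435. -60.  29.]
scene 401 rect [537. -79.] [73. 67.] 22 top [538. -78.  47.]
scene 226 rect [ 547. -206.] [ 28. 100.] 14 top [ 549. -205.   28.]
scene 253 rect [538.  75.] [100.  28.] 85 top [540.  76.  28.]
scene 358 rect [544. 203.] [66. 66.] 16 top [543. 203.  25.]
[5.16073573e-01 3.00668004e-01 1.66678767e+00 3.29622496e-05
 1.17144575e+00 2.14446079e+00]
[ 15.40083154 319.45766153  29.96979857]
```

```bash
python3 -m jog '[[2,50,5,0,0,-5],[5,105,10,0,0,-10],[8,160,15,0,0,-15],[10,215,20,0,0,-20],[13,270,25,0,0,-25],[14,319,30,0,0,-30],[14,319,30,0,0,-30]]' 85
python3 -c "
from h import *
s=manip.get_state();q=s['tcp_rot'];print(Ro.from_quat([q[1],q[2],q[3],q[0]]).as_matrix().round(3));print(go(436.5,65,35))"
```

```text
clock: 15.82
position: [433.3, 62.6, 127.4]
tcp_rot: [-0.0, 0.973, 0.229, -0.002]
ft_force: [-0.6, 0.4, -0.3]
grip_width: 0.999
grasp_force: 0.0
[[ 0.895  0.445 -0.003]
 [ 0.445 -0.895 -0.   ]
 [-0.003 -0.001 -1.   ]]
[ 4.20723748 -0.65115748 92.39886859]
```

```bash
python3 -m jog '[[4,0,30,0,0,0],[4,0,60,0,0,0],[4,0,85,0,0,0],[4,0,93,0,0,0],[4,0,93,0,0,0]]' 85; python3 -m jog '[[0,0,0,0,0,0],[0,0,0,0,0,0],[0,0,0,0,0,0],[0,0,0,0,0,0],[0,0,-20,0,0,0],[0,0,-60,0,0,0],[0,0,-110,0,0,0],[0,0,-110,0,0,0]]' 30
python3 -c "
from h import *
print(go(505,381,150))"
```

```text
clock: 16.45
position: [437.5, 67.6, 35.3]
tcp_rot: [-0.0, 0.973, 0.231, -0.001]
ft_force: [-0.8, 0.0, 0.1]
grip_width: 0.992
grasp_force: 0.0
clock: 17.45
position: [441.0, 66.7, 149.6]
tcp_rot: [0.001, 0.973, 0.231, 0.004]
ft_force: [0.7, -0.7, -1.7]
grip_width: 0.53
grasp_force: 61.7
[ 1.98385285e+02 -2.52089760e+02 -1.61206945e-01]
```

```bash
python3 -m jog '[[33,-42,0,0,0,5],[66,-84,0,0,0,10],[99,-126,0,0,0,15],[132,-168,0,0,0,20],[165,-210,0,0,0,25],[198,-252,0,0,0,30],[198,-252,0,0,0,30],[198,-252,20,0,0,30]]'
python3 -c "
from h import *
print(go(505,381,44))"
```

```text
clock: 18.45
position: [502.0, 381.1, 125.1]
tcp_rot: [-0.0, 1.0, -0.028, 0.001]
ft_force: [0.2, 0.5, -0.9]
grip_width: 0.531
grasp_force: 62.1
[ 2.85725389e+00 -3.98952007e-02  8.11033526e+01]
```

```bash
python3 -m jog '[[3,1,30,0,0,0],[3,1,60,0,0,0],[3,1,77,0,0,0],[3,1,80,0,0,0],[3,1,80,0,0,0]]'; python3 -m jog '[[0,0,0,0,0,0],[0,0,0,0,0,0],[0,0,0,0,0,0],[0,0,-20,0,0,0],[0,0,-60,0,0,0],[0,0,-110,0,0,0],[0,0,-110,0,0,0]]' 68
python3 -c "
from h import *
look();print(go(435.5,-204,150))"
```

```text
clock: 19.08
position: [505.2, 379.7, 46.1]
tcp_rot: [-0.0, 1.0, -0.029, 0.0]
ft_force: [-0.6, 0.0, -1.8]
grip_width: 0.528
grasp_force: 62.1
clock: 19.95
position: [508.0, 381.7, 162.9]
tcp_rot: [-0.003, 1.0, -0.029, 0.005]
ft_force: [0.9, 0.3, 0.0]
grip_width: 0.8
grasp_force: 0.0
top 385 rect [542. 199.] [66. 67.] 31 top [543. 199.  24.]
top 558 rect [539. -82.] [68. 68.] 1 top [539. -82.  46.]
top 252 rect [ 548. -209.] [ 24. 100.] 12 top [ 546. -209.   28.]
top 249 rect [538.  72.] [100.  24.] 84 top [537.  72.  27.]
top 339 rect [504. 374.] [43. 51.] 85 top [499. 376.  78.]
top 484 rect [437. 380.] [45. 46.] 86 top [437. 382.  78.]
top 412 rect [ 435. -206.] [46. 46.] 75 top [ 435. -206.   74.]
top 252 rect [435. -63.] [24. 99.] 14 top [434. -69.  27.]
scene 373 rect [ 435. -202.] [47. 49.] 71 top [ 433. -203.   75.]
scene 215 rect [435. -59.] [30. 98.] 15 top [435. -59.  28.]
scene 402 rect [538. -79.] [69. 69.] 81 top [538. -79.  47.]
scene 228 rect [ 547. -205.] [ 27. 100.] 14 top [ 548. -207.   29.]
scene 260 rect [538.  75.] [100.  26.] 83 top [538.  79.  28.]
scene 353 rect [545. 203.] [65. 66.] 25 top [542. 203.  25.]
[-36.06116001 587.25918944   6.67210557]
```

```bash
python3 -m jog '[[-4,60,0,0,0,2],[-8,120,0,0,0,4],[-11,180,0,0,0,6],[-15,240,0,0,0,8],[-19,300,0,0,0,10],[-22,360,0,0,0,12],[-26,420,0,0,0,12],[-30,480,0,0,0,12]]' 85
python3 -m jog '[[12,54,0,0,0,0],[17,105,0,0,0,0],[17,105,15,0,0,0],[17,105,15,0,0,0]]'
python3 -c "
from h import *
s=manip.get_state();q=s['tcp_rot'];print(Ro.from_quat([q[1],q[2],q[3],q[0]]).as_matrix().round(3));print(go(435.5,-204,35))"
```

```text
clock: 21.05
position: [445.7, -99.0, 154.8]
tcp_rot: [-0.0, 0.991, -0.133, -0.001]
ft_force: [1.5, 0.5, -0.6]
grip_width: 0.991
grasp_force: 0.0
clock: 21.55
position: [434.1, -201.8, 138.4]
tcp_rot: [-0.002, 0.991, -0.134, -0.002]
ft_force: [-0.2, 0.2, 0.6]
grip_width: 0.997
grasp_force: 0.0
[[ 0.964 -0.265 -0.004]
 [-0.265 -0.964  0.004]
 [-0.005 -0.003 -1.   ]]
[  2.43397543   1.98145686 103.34550279]
```

```bash
python3 -m jog '[[2,2,30,0,0,0],[2,2,60,0,0,0],[2,2,90,0,0,0],[2,2,103,0,0,0],[2,2,103,0,0,0]]' 85; python3 -m jog '[[0,0,0,0,0,0],[0,0,0,0,0,0],[0,0,0,0,0,0],[0,0,0,0,0,0],[0,0,-20,0,0,0],[0,0,-60,0,0,0],[0,0,-115,0,0,0],[0,0,-115,0,0,0]]' 30
python3 -c "
from h import *
print(go(572,381,155))"
```

```text
clock: 22.18
position: [436.8, -204.5, 37.1]
tcp_rot: [-0.001, 0.991, -0.132, -0.001]
ft_force: [0.7, -1.0, -0.4]
grip_width: 0.998
grasp_force: 0.0
clock: 23.18
position: [439.7, -207.9, 157.3]
tcp_rot: [0.002, 0.991, -0.133, 0.004]
ft_force: [-0.2, -0.2, -1.6]
grip_width: 0.538
grasp_force: 61.6
[-2.78627969e+01 -6.02883984e+02 -2.99651406e-01]
```

```bash
python3 -m jog '[[-3,-60,0,0,0,-2],[-6,-120,0,0,0,-4],[-9,-180,0,0,0,-6],[-11,-240,0,0,0,-8],[-14,-300,0,0,0,-10],[-17,-360,0,0,0,-12],[-20,-420,0,0,0,-12],[-22,-480,0,0,0,-12]]'
python3 -m jog '[[18,-61,0,0,0,0],[21,-121,0,0,0,0],[21,-121,0,0,0,0],[21,-121,10,0,0,0]]'
python3 -c "
from h import *
print(go(572,381,44))"
```

```text
clock: 24.18
position: [542.0, 264.7, 151.0]
tcp_rot: [0.0, 1.0, -0.029, -0.001]
ft_force: [1.1, -1.1, -0.6]
grip_width: 0.53
grasp_force: 62.0
clock: 24.68
position: [570.2, 382.4, 141.3]
tcp_rot: [0.0, 1.0, -0.028, -0.0]
ft_force: [0.4, -1.1, -1.9]
grip_width: 0.532
grasp_force: 62.2
[ 1.97585448  1.18865492 97.33343415]
```

```bash
python3 -m jog '[[2,1,35,0,0,0],[2,1,70,0,0,0],[2,1,93,0,0,0],[2,1,96,0,0,0],[2,1,96,0,0,0]]'; python3 -m jog '[[0,0,0,0,0,0],[0,0,0,0,0,0],[0,0,0,0,0,0],[0,0,-20,0,0,0],[0,0,-60,0,0,0],[0,0,-110,0,0,0],[0,20,-120,0,0,0]]' 68
python3 - <<'E'
from h import *
look()
for n in ("top","scene"):
    c=cam(n);W=pts(c)
    # clamp block: z>20
    for k,st,ce in blobs(c,(W[...,2]>18)&(W[...,2]<35)&(W[...,0]>380)&(W[...,0]<600)&(W[...,1]<150)&(W[...,1]>-300),20):
        r=cv2.minAreaRect(W[k][:,:2].astype(np.float32));print(n,st[4],np.round(r[0]),np.round(r[1]),round(r[2]))
s=manip.get_state();print(s["position"],s["joint_pos"].round(2))
E
```

```text
clock: 25.3
position: [572.8, 380.8, 46.6]
tcp_rot: [0.0, 1.0, -0.029, -0.0]
ft_force: [0.4, 0.1, -2.1]
grip_width: 0.535
grasp_force: 62.3
clock: 26.18
position: [574.0, 363.4, 173.6]
tcp_rot: [-0.002, 1.0, -0.028, 0.005]
ft_force: [-0.4, -0.5, 0.3]
grip_width: 0.793
grasp_force: 0.0
top 359 rect [569. 376.] [45. 46.] 86 top [563. 378.  78.]
top 384 rect [542. 199.] [66. 66.] 80 top [543. 199.  24.]
top 567 rect [539. -82.] [68. 68.] 1 top [539. -82.  47.]
top 249 rect [ 548. -209.] [24. 99.] 12 top [ 549. -209.   27.]
top 250 rect [538.  72.] [100.  24.] 84 top [537.  72.  28.]
top 464 rect [502. 375.] [47. 46.] 87 top [502. 376.  78.]
top 487 rect [437. 381.] [47. 46.] 86 top [437. 382.  78.]
top 253 rect [436. -63.] [24. 99.] 14 top [434. -62.  28.]
scene 214 rect [435. -58.] [27. 97.] 13 top [433. -60.  28.]
scene 402 rect [537. -79.] [72. 67.] 21 top [537. -79.  48.]
scene 228 rect [ 547. -206.] [ 29. 100.] 13 top [ 547. -205.   28.]
scene 1649 rect [504. 363.] [124. 223.] 87 top [505. 382.  78.]
scene 250 rect [538.  76.] [99. 27.] 85 top [537.  90.  28.]
scene 664 rect [515. 434.] [ 54. 208.] 87 top [527. 433.  58.]
scene 351 rect [543. 202.] [68. 66.] 16 top [542. 203.  25.]
top 36 [ 558. -299.] [47.  2.] 1
top 184 [540. -82.] [54. 51.] 1
top 198 [ 546. -203.] [24. 85.] 12
top 191 [539.  81.] [82. 24.] 84
top 210 [435. -63.] [24. 98.] 14
scene 83 [ 526. -297.] [109.   7.] 0
scene 135 [434. -57.] [29. 94.] 15
scene 131 [ 544. -193.] [27. 71.] 13
scene 114 [523. -86.] [29. 51.] 25
scene 35 [560. -68.] [14. 50.] 21
scene 163 [539.  82.] [86. 27.] 83
[570.93630585 360.90787802 166.18038846] [0.39 0.48 1.41 0.   1.26 2.02]
```

All three jars stand in the crate, with tops at 78. Next is clamp A at (538,74).

```bash
python3 -c "
from h import *
print(go(538,74,130))"; python3 -m jog '[[0,40,0,0,0,-10],[0,80,0,0,0,-20],[0,120,0,0,0,-30],[0,160,0,0,0,-40],[-5,200,0,0,0,-50],[-10,240,0,0,0,-60],[-15,270,0,0,0,-70],[-18,285,10,0,0,-80]]' 60
python3 -m jog '[[0,0,0,0,0,-7.5],[0,0,0,0,0,-7.5]]'
python3 -c "
from h import *
s=manip.get_state();q=s['tcp_rot'];R=Ro.from_quat([q[1],q[2],q[3],q[0]]).as_matrix();print(np.degrees(np.arctan2(R[1,1],R[0,1])),s['joint_pos'].round(2));print(go(538,74.5,27))"
```

```text
[-16.01896831 288.33477924  36.28221263]
clock: 27.38
position: [536.3, 76.8, 155.5]
tcp_rot: [-0.001, 0.783, 0.622, -0.001]
ft_force: [-0.7, 0.2, -0.2]
grip_width: 0.7
grasp_force: 0.0
clock: 27.62
position: [536.0, 78.1, 155.0]
tcp_rot: [-0.001, 0.743, 0.67, -0.001]
ft_force: [0.1, 0.4, 0.0]
grip_width: 0.701
grasp_force: 0.0
-5.896320071155396 [-0.07  0.22  1.78  0.    1.15  0.03]
[ -3.3691839    2.75842529 128.0040992 ]
```

```bash
python3 -m jog '[[-3,2,40,0,0,0],[-3,2,80,0,0,0],[-3,2,110,0,0,0],[-3,2,125,0,0,0],[-3,2,128,0,0,0],[-3,2,128,0,0,0]]' 60; python3 -m jog '[[0,0,0,0,0,0],[0,0,0,0,0,0],[0,0,0,0,0,0],[0,0,0,0,0,0],[0,0,-20,0,0,0],[0,0,-60,0,0,0],[0,0,-100,0,0,0],[0,0,-100,0,0,0]]' 10
python3 -c "
from h import *
print(go(536,-379,130))"
```

```text
clock: 28.38
position: [539.4, 74.9, 29.4]
tcp_rot: [0.0, 0.742, 0.67, 0.0]
ft_force: [0.4, -0.2, 0.8]
grip_width: 0.704
grasp_force: 0.0
clock: 29.38
position: [541.2, 74.7, 132.2]
tcp_rot: [0.003, 0.742, 0.67, 0.002]
ft_force: [-0.6, 0.2, -1.1]
grip_width: 0.265
grasp_force: 59.1
[-451.8583816    40.72136869    2.39201742]
```

```bash
python3 -m jog '[[-58,5,0,0,0,-2],[-116,10,0,0,0,-4],[-174,16,0,0,0,-6],[-232,21,0,0,0,-9],[-290,27,0,0,0,-9],[-348,32,0,0,0,-9],[-406,37,0,0,0,-9],[-450,40,0,0,0,-9]]'
python3 -m jog '[[0,0,0,0,0,0],[0,0,30,0,0,0]]'
python3 -c "
from h import *
print(go(536,-379,33))"
```

```text
clock: 30.38
position: [531.8, -378.9, 126.7]
tcp_rot: [-0.001, 0.688, 0.726, -0.0]
ft_force: [0.3, 0.5, -1.0]
grip_width: 0.27
grasp_force: 59.0
clock: 30.62
position: [533.7, -377.8, 99.3]
tcp_rot: [0.002, 0.687, 0.726, 0.0]
ft_force: [0.7, 0.2, -1.5]
grip_width: 0.265
grasp_force: 59.0
[-1.17235954  2.06843632 66.34162379]
```

```bash
python3 -m jog '[[-1,2,30,0,0,0],[-1,2,50,0,0,0],[-1,2,63,0,0,0],[-1,2,66,0,0,0],[-1,2,66,0,0,0]]'; python3 -m jog '[[0,0,0,0,0,0],[0,0,0,0,0,0],[0,0,-5,0,0,0],[0,0,-40,0,0,0],[0,0,-80,0,0,0],[0,0,-120,0,0,0],[0,0,-120,0,0,0]]' 45
python3 -c "
from h import *
look();print(go(435,-60.5,140))"
```

```text
clock: 31.25
position: [535.5, -377.6, 33.5]
tcp_rot: [0.0, 0.687, 0.727, 0.0]
ft_force: [-0.4, 1.9, 2.5]
grip_width: 0.267
grasp_force: 60.2
clock: 32.12
position: [537.1, -379.9, 157.8]
tcp_rot: [0.004, 0.687, 0.727, -0.0]
ft_force: [-0.5, 0.1, 0.4]
grip_width: 0.53
grasp_force: 0.0
top 475 rect [569. 391.] [75. 46.] 87 top [569. 378.  78.]
top 381 rect [542. 199.] [66. 66.] 28 top [543. 199.  24.]
top 559 rect [539. -82.] [68. 68.] 1 top [539. -82.  46.]
top 107 rect [ 550. -457.] [49.  6.] 5 top [ 554. -457.   36.]
top 251 rect [ 548. -209.] [24. 99.] 12 top [ 547. -209.   29.]
top 461 rect [503. 382.] [61. 49.] 84 top [502. 377.  78.]
top 269 rect [ 535. -379.] [ 23. 100.] 0 top [ 535. -380.   32.]
top 480 rect [437. 380.] [46. 46.] 86 top [437. 382.  78.]
top 252 rect [435. -63.] [24. 99.] 14 top [434. -61.  27.]
scene 222 rect [ 535. -377.] [ 27. 100.] 4 top [ 534. -376.   31.]
scene 217 rect [435. -58.] [27. 98.] 11 top [433. -60.  27.]
scene 403 rect [538. -79.] [68. 71.] 89 top [538. -79.  47.]
scene 228 rect [ 547. -206.] [ 28. 101.] 12 top [ 547. -205.   29.]
scene 357 rect [544. 203.] [66. 66.] 16 top [543. 203.  25.]
[322.56884637 -82.31551245  12.90708627]
```

```bash
python3 -m jog '[[54,-14,0,0,0,-3],[108,-28,0,0,0,-6],[162,-42,0,0,0,-9],[216,-56,0,0,0,-11],[270,-70,10,0,0,-11],[322,-84,20,0,0,-11],[322,-84,20,0,0,-11]]' 60
python3 -c "
from h import *
print(go(435,-60.5,27))"
```

```text
clock: 33.1
position: [429.8, -57.3, 130.1]
tcp_rot: [-0.003, 0.613, 0.79, -0.001]
ft_force: [0.4, 0.1, 0.2]
grip_width: 0.701
grasp_force: 0.0
[ -4.85830074   4.72258092 103.08284774]
```

```bash
python3 -m jog '[[-4,4,30,0,0,0],[-4,4,60,0,0,0],[-4,4,90,0,0,0],[-4,4,101,0,0,0],[-4,4,103,0,0,0],[-4,4,103,0,0,0]]' 60; python3 -m jog '[[0,0,0,0,0,0],[0,0,0,0,0,0],[0,0,0,0,0,0],[0,0,0,0,0,0],[0,0,-20,0,0,0],[0,0,-60,0,0,0],[0,0,-100,0,0,0],[0,0,-100,0,0,0]]' 10
python3 -c "
from h import *
print(go(416,-385,130))"
```

```text
clock: 33.85
position: [438.7, -64.4, 30.3]
tcp_rot: [0.001, 0.614, 0.789, 0.0]
ft_force: [-0.1, 0.2, -0.2]
grip_width: 0.703
grasp_force: 0.0
clock: 34.85
position: [440.5, -64.8, 133.0]
tcp_rot: [0.004, 0.614, 0.789, 0.001]
ft_force: [0.9, -0.1, -1.2]
grip_width: 0.263
grasp_force: 59.1
[-304.35849682 -102.33931961    3.78849946]
```

```bash
python3 -m jog '[[-55,-18,0,0,0,3],[-110,-37,0,0,0,6],[-165,-55,0,0,0,9],[-220,-74,0,0,0,11],[-275,-92,0,0,0,11],[-303,-102,0,0,0,11],[-303,-102,0,0,0,11],[-303,-102,30,0,0,11]]'
python3 -c "
from h import *
print(go(416,-385,33))"
```

```text
clock: 35.85
position: [414.3, -383.2, 100.3]
tcp_rot: [0.002, 0.687, 0.726, -0.0]
ft_force: [0.0, -0.8, -2.6]
grip_width: 0.269
grasp_force: 59.0
[-1.72419934  1.52013253 67.32944105]
```

```bash
python3 -m jog '[[-1,2,30,0,0,0],[-1,2,50,0,0,0],[-1,2,63,0,0,0],[-1,2,66,0,0,0],[-1,2,66,0,0,0]]'; python3 -m jog '[[0,0,0,0,0,0],[0,0,0,0,0,0],[0,0,-5,0,0,0],[0,0,-40,0,0,0],[0,0,-80,0,0,0],[0,0,-120,0,0,0],[0,0,-120,0,0,0]]' 45
python3 -c "
from h import *
look();print(go(547.5,-207,140))"
```

```text
clock: 36.48
position: [415.8, -383.1, 34.5]
tcp_rot: [-0.0, 0.687, 0.727, 0.0]
ft_force: [-1.9, 4.0, 5.8]
grip_width: 0.263
grasp_force: 60.2
clock: 37.35
position: [417.2, -385.8, 158.0]
tcp_rot: [0.004, 0.687, 0.727, -0.001]
ft_force: [1.2, 0.5, 0.5]
grip_width: 0.529
grasp_force: 0.0
top 474 rect [568. 377.] [46. 46.] 88 top [568. 378.  78.]
top 384 rect [542. 199.] [66. 67.] 29 top [543. 199.  24.]
top 559 rect [539. -82.] [68. 68.] 1 top [539. -82.  46.]
top 252 rect [ 548. -209.] [ 24. 100.] 12 top [ 546. -198.   27.]
top 271 rect [ 535. -381.] [ 23. 102.] 1 top [ 535. -368.   31.]
top 466 rect [502. 375.] [45. 47.] 89 top [502. 376.  78.]
top 486 rect [437. 381.] [46. 46.] 86 top [437. 381.  78.]
top 289 rect [ 417. -381.] [ 24. 100.] 5 top [ 416. -381.   32.]
top 109 rect [ 408. -464.] [47.  6.] 3 top [ 403. -464.   36.]
scene 192 rect [ 415. -377.] [ 28. 101.] 3 top [ 415. -361.   33.]
scene 220 rect [ 536. -377.] [ 27. 103.] 6 top [ 535. -362.   32.]
scene 403 rect [537. -79.] [71. 67.] 20 top [538. -78.  48.]
scene 228 rect [ 547. -206.] [ 28. 100.] 12 top [ 547. -206.   29.]
scene 346 rect [543. 203.] [66. 67.] 22 top [542. 203.  25.]
[168.96200537 141.53432787  13.89487849]
```

Last clamp C: the tool's y axis turns from 3° to 12°, so wz is -9.

```bash
python3 -m jog '[[45,37,0,0,0,-4],[90,75,0,0,0,-9],[135,112,10,0,0,-9],[168,139,20,0,0,-9],[168,139,20,0,0,-9]]' 60
python3 -c "
from h import *
print(go(547.5,-207,27))"
```

```text
clock: 38.08
position: [544.6, -204.4, 130.7]
tcp_rot: [-0.003, 0.626, 0.78, -0.0]
ft_force: [0.2, 0.2, -0.1]
grip_width: 0.704
grasp_force: 0.0
[ -3.59268397   2.60830628 103.68907167]
```

```bash
python3 -m jog '[[-3,2,30,0,0,0],[-3,2,60,0,0,0],[-3,2,90,0,0,0],[-3,2,101,0,0,0],[-3,2,103,0,0,0],[-3,2,103,0,0,0]]' 60; python3 -m jog '[[0,0,0,0,0,0],[0,0,0,0,0,0],[0,0,0,0,0,0],[0,0,0,0,0,0],[0,0,-20,0,0,0],[0,0,-60,0,0,0],[0,0,-100,0,0,0],[0,0,-100,0,0,0]]' 10
python3 -c "
from h import *
print(go(476,-382,130))"
```

```text
clock: 38.83
position: [548.0, -211.2, 31.5]
tcp_rot: [0.001, 0.628, 0.778, 0.0]
ft_force: [0.7, 0.1, 0.9]
grip_width: 0.703
grasp_force: 0.0
clock: 39.83
position: [549.8, -211.9, 135.4]
tcp_rot: [0.004, 0.628, 0.778, 0.0]
ft_force: [0.4, -0.0, -1.9]
grip_width: 0.262
grasp_force: 59.3
[-150.62244866 -108.17800344    5.6158173 ]
```

```bash
python3 -m jog '[[-40,-30,0,0,0,3],[-80,-58,0,0,0,6],[-120,-86,0,0,0,9],[-150,-108,0,0,0,9],[-150,-108,0,0,0,9],[-150,-108,30,0,0,9]]'
python3 -c "
from h import *
print(go(476,-382,33))"
```

```text
clock: 40.58
position: [474.6, -381.0, 102.0]
tcp_rot: [0.002, 0.687, 0.726, -0.0]
ft_force: [0.8, 0.3, -2.2]
grip_width: 0.266
grasp_force: 59.4
[-0.91548882  1.159491   69.0464183 ]
```

```bash
python3 -m jog '[[-1,1,30,0,0,0],[-1,1,50,0,0,0],[-1,1,64,0,0,0],[-1,1,67,0,0,0],[-1,1,67,0,0,0]]'; python3 -m jog '[[0,0,0,0,0,0],[0,0,0,0,0,0],[0,0,-5,0,0,0],[0,0,-40,0,0,0],[0,0,-80,0,0,0],[0,0,-120,0,0,0],[0,0,-120,0,0,0]]' 42
python3 - <<'E'
from h import *
look();levers()
c=cam("scene");cv2.imwrite("pics/s2.png",cv2.resize(c["frame"],(800,600)))
print(go(*bk(55,114,190)))
E
```

```text
clock: 41.2
position: [474.9, -380.0, 35.3]
tcp_rot: [-0.001, 0.687, 0.727, 0.0]
ft_force: [-4.7, 7.4, 12.3]
grip_width: 0.267
grasp_force: 62.0
clock: 42.08
position: [476.7, -383.1, 158.3]
tcp_rot: [0.004, 0.687, 0.727, -0.0]
ft_force: [0.6, 0.2, -0.3]
grip_width: 0.491
grasp_force: 0.0
top 462 rect [568. 377.] [47. 46.] 88 top [568. 378.  78.]
top 384 rect [542. 199.] [66. 67.] 89 top [543. 199.  25.]
top 563 rect [539. -82.] [68. 68.] 1 top [539. -82.  47.]
top 269 rect [ 535. -380.] [ 23. 101.] 1 top [ 535. -370.   32.]
top 464 rect [501. 376.] [48. 47.] 86 top [502. 376.  78.]
top 109 rect [ 480. -461.] [46.  7.] 2 top [ 476. -462.   36.]
top 268 rect [ 475. -379.] [ 23. 102.] 1 top [ 474. -366.   31.]
top 480 rect [437. 380.] [45. 46.] 86 top [437. 382.  78.]
top 287 rect [ 417. -381.] [ 24. 101.] 5 top [ 417. -375.   33.]
top 52 rect [ 399. -463.] [30.  3.] 3 top [ 401. -464.   34.]
scene 224 rect [ 536. -376.] [ 30. 102.] 4 top [ 535. -369.   31.]
scene 401 rect [538. -77.] [68. 70.] 50 top [539. -78.  48.]
scene 348 rect [543. 203.] [67. 66.] 64 top [543. 203.  25.]
top 3 61 mean [ 16. 113.  99.] X 8.0 24.0 zmax 104.0
top 2 43 mean [-19.  74.  98.] X -26.0 -11.0 zmax 102.0
top 1 47 mean [15. 36. 98.] X 7.0 24.0 zmax 104.0
top 0 36 mean [-19.  -2.  97.] X -24.0 -11.0 zmax 102.0
top -1 34 mean [-19. -39.  97.] X -24.0 -11.0 zmax 102.0
top -2 48 mean [ 17. -77.  98.] X 9.0 27.0 zmax 103.0
top -3 37 mean [ -18. -115.   96.] X -24.0 -10.0 zmax 102.0
scene 3 55 mean [ 19. 116. 101.] X 11.0 24.0 zmax 105.0
scene 2 45 mean [-15.  79.  96.] X -23.0 -8.0 zmax 105.0
scene 1 40 mean [19. 41. 99.] X 10.0 25.0 zmax 104.0
scene 0 56 mean [-18.   2.  94.] X -24.0 -11.0 zmax 104.0
scene -1 56 mean [-17. -36.  94.] X -24.0 -10.0 zmax 103.0
scene -2 40 mean [ 19. -72.  98.] X 9.0 26.0 zmax 103.0
scene -3 54 mean [ -17. -112.   94.] X -25.0 -10.0 zmax 104.0
[427.02810257 294.55643079 -37.44945425]
```

View pics/s2.png

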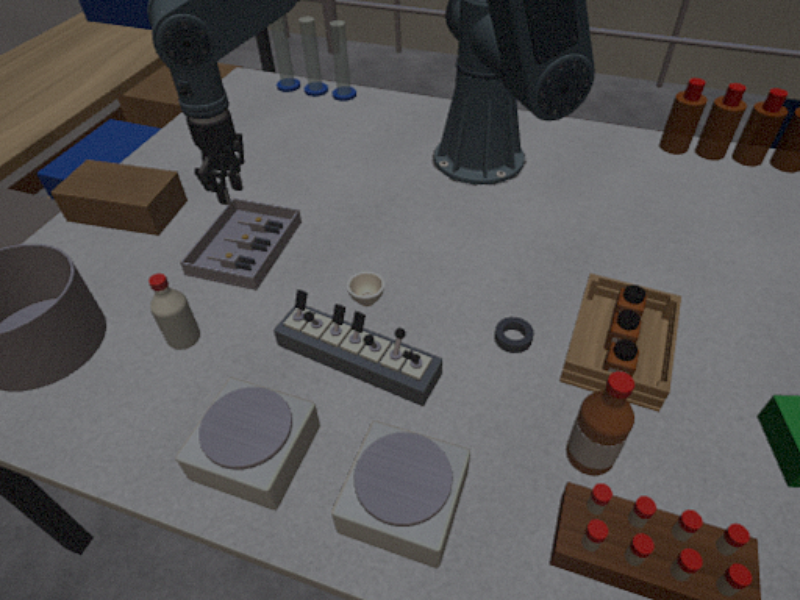

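All clamps lie in the tray (around 245,245), the jars are in the crate (around 628,325), and the bystanders haven't moved. Now the lamp.

```bash
python3 -m jog '[[48,33,-6,0,0,2],[96,66,-12,0,0,4],[144,99,-18,0,0,6],[192,132,-24,0,0,8],[240,165,-30,0,0,11],[288,198,-35,0,0,11],[336,231,-35,0,0,11],[380,263,-35,0,0,11]]' 0
python3 -m jog '[[0,0,0,0,0,0],[0,0,0,0,0,0]]'
python3 -c "
from h import *
print(go(*bk(54,114,105)))"
```

```text
clock: 43.32
position: [716.4, 15.2, 187.0]
tcp_rot: [-0.001, 0.753, 0.658, -0.001]
ft_force: [-0.5, 0.2, 0.3]
grip_width: -0.006
grasp_force: 0.0
clock: 43.58
position: [715.4, 13.1, 186.9]
tcp_rot: [-0.001, 0.753, 0.658, -0.001]
ft_force: [0.8, -0.6, 1.0]
grip_width: -0.002
grasp_force: 0.0
[52.87457797 21.39478159 81.82881441]
```

```bash
python3 -m jog '[[26,11,0,0,0,0],[53,21,0,0,0,0],[53,21,0,0,0,0],[53,21,30,0,0,0],[53,21,60,0,0,0],[53,21,80,0,0,0],[53,21,82,0,0,0]]' 0
python3 -c "
from h import *
print(go(*bk(52,114,105)))"
```

```text
clock: 44.45
position: [742.7, 61.6, 104.5]
tcp_rot: [-0.001, 0.754, 0.657, -0.001]
ft_force: [0.9, -0.5, 0.7]
grip_width: -0.004
grasp_force: 0.0
[ 1.14331069 -1.3507054  -0.52372583]
```

```bash
python3 -m jog '[[0,-11,0,0,0,0],[0,-22,0,0,0,0],[0,-33,0,0,0,0],[0,-43,0,0,0,0],[0,-51,0,0,0,0],[0,-56,0,0,0,0],[0,-58,0,0,0,0],[0,-58,0,0,0,0]]' 0
```

```text
clock: 45.45
position: [688.8, 70.4, 106.4]
tcp_rot: [0.002, 0.754, 0.657, 0.002]
ft_force: [13.7, -0.6, -7.4]
grip_width: 0.0
grasp_force: 6.2
```

Now at the stop. Retreat and check.

```bash
python3 -m jog '[[0,14,0,0,0,0],[0,20,-40,0,0,0],[0,0,-100,0,0,0],[0,-60,-140,0,0,0],[0,-120,-140,0,0,0],[0,-180,-140,0,0,0],[0,-220,-140,0,0,0],[0,-220,-140,0,0,0]]' 0
python3 - <<'E'
from h import *
levers();look()
E
```

```text
clock: 46.45
position: [465.0, 101.4, 245.6]
tcp_rot: [-0.001, 0.753, 0.658, -0.001]
ft_force: [0.5, 0.5, 0.5]
grip_width: -0.002
grasp_force: 0.0
top 3 53 mean [-21. 112.  99.] X -26.0 -10.0 zmax 103.0
top 2 43 mean [-19.  74.  98.] X -27.0 -11.0 zmax 102.0
top 1 43 mean [15. 36. 99.] X 8.0 23.0 zmax 103.0
top 0 36 mean [-19.  -2.  96.] X -25.0 -11.0 zmax 103.0
top -1 35 mean [-18. -39.  96.] X -24.0 -10.0 zmax 102.0
top -2 50 mean [ 16. -77.  98.] X 9.0 26.0 zmax 103.0
top -3 37 mean [ -18. -115.   96.] X -23.0 -10.0 zmax 102.0
scene 3 61 mean [-18. 116.  97.] X -26.0 -11.0 zmax 104.0
scene 2 44 mean [-15.  79.  96.] X -25.0 -10.0 zmax 103.0
scene 1 40 mean [19. 41. 99.] X 10.0 24.0 zmax 104.0
scene 0 57 mean [-17.   2.  94.] X -24.0 -9.0 zmax 103.0
scene -1 54 mean [-17. -36.  94.] X -24.0 -11.0 zmax 103.0
scene -2 40 mean [ 19. -72.  98.] X 11.0 25.0 zmax 104.0
scene -3 53 mean [ -17. -112.   94.] X -25.0 -9.0 zmax 102.0
top 210 rect [579. 379.] [54. 54.] 12 top [569. 379.  78.]
top 43 rect [572. 197.] [39.  8.] 90 top [572. 197.  23.]
top 558 rect [539. -82.] [68. 68.] 0 top [539. -82.  47.]
top 269 rect [ 535. -380.] [ 23. 101.] 1 top [ 536. -365.   32.]
top 270 rect [ 475. -378.] [ 23. 100.] 1 top [ 476. -377.   32.]
top 289 rect [ 417. -381.] [ 24. 100.] 4 top [ 416. -377.   31.]
scene 196 rect [ 417. -376.] [29. 98.] 7 top [ 416. -377.   32.]
scene 218 rect [ 535. -377.] [ 28. 100.] 2 top [ 534. -370.   32.]
scene 400 rect [538. -78.] [71. 67.] 24 top [539. -79.  47.]
scene 350 rect [544. 203.] [66. 66.] 16 top [543. 203.  25.]
```

```bash
python3 -c "
from plant import manip
print(manip.job_done())"
```

```text
the job is handed in; nothing more can be done
None
```

I handed the job in at about 46 s of the 210 s, and no verdict came back: the last camera check showed all three heaters and the lamp fully off, the pumps as they were, the clamps in the tray and the weight and mortar unmoved, while the three jars were last clearly seen upright in the crate just before the lamp step, as the arm then hid most of it.

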